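# Index the turntable and pin it

### The job

Turn the turntable until the pointer on its far rim stands at the three-stroke mark of the scale, then take the index pin (the steel pin with the round knob) from the rack, put it in the turntable's bush and let it drop fully home in that station's hole, so that the table is locked. The scale band has slipped, so the hole may lie up to 8 degrees either side of the mark: rest the pin lightly on the base in the bush and ease the table to and fro with it until it drops, never forcing it (it galls at 50 N). Leave everything else on the bench where it is.

Things in the scene. Friction and masses are not known exactly. Their poses are not given: they have to be found in the camera images.
- table_axis (a point): Centre of the steel faceplate's top face, on its vertical turning axis, 68 mm above the bench. The faceplate (the wheel) is a 240 mm disc, 16 mm thick; it turns on the grey base, drags with about 0.35 N m and stays where it is left. A black plate with a brass-coloured module is bolted on it, within 60 mm of the axis, up to 94 mm above the bench.
- base: Grey round cast base under the faceplate, 284 mm across at the foot, flat top 50 mm above the bench; origin on the bench under the turning axis. Fixed. Its top has three blind pin holes, 16 mm wide, 30 mm deep, hidden under the faceplate, one per station, 95 mm from the axis; between them the top is flat and solid.
- pointer_tip (a point): Tip of the steel pointer bolted to the faceplate's rim, bent down over the scale, 139.5 mm from the turning axis and 42 mm above the bench. It lies straight across the axis from the pin bush. At the start it stands on the side away from the robot or to the robot's right of that.
- three_stroke_mark (a point): Centre of the three-stroke mark on the aluminium scale band round the base, on its outer face, 134 mm from the axis, 42 mm above the bench (one and two strokes: 57 and 29 degrees clockwise of it). From the start the pointer gets there 29 to 106 degrees counterclockwise, seen from above. This station's hole comes under the bush with the pointer up to 8 degrees short of the mark or past it, different each time.
- bush_mouth (a point): Centre of the top of the pin bush: an upright 16 mm hole, right through, in a dark steel block 46 mm (radially) by 36 mm, standing 14 mm above the faceplate, mouth 82 mm above the bench, 95 mm from the axis on the side opposite the pointer.
- turn_grip (a point): Middle of the upright black hand grip on the faceplate: a round post 24 mm in diameter and 50 mm tall, this point 98 mm above the bench (20 mm below its top), 95 mm from the axis, 52 degrees clockwise from the bush seen from above.
- pin_knob (a point): Index pin, steel, 140 g: round knob 30 mm wide, 34 tall, over a 21 mm collar 8 tall (its underside is the shoulder), on a 14 mm shank 52 long, its last 4 mm tapered to 11 mm. Point: knob centre, 25 mm above the shoulder, 77 above the tip. It starts upright in a rack hole, knob centre 87 mm above the bench. Home in the turntable, shoulder on the bush: 107 mm; tip in the bush but on the solid base: 127 mm.
- pin: The same index pin; origin on its axis at the shoulder under the knob, z along the pin towards the knob. It galls if its contact forces on bush and base together pass 50 N; when it is dragged sideways, cocked in the bush, these add up to about twice the push of the hand.
- rack: Wooden block 200 by 56 mm, 62 mm tall, with three 17 mm holes 68 mm apart along its length; origin under its centre, y along its length. Fixed. The index pin, the drift and the bolt stand in it in any order.
- drift: Bystander in the rack: slim dark taper drift, 13 mm rod standing 56 mm out of the hole; origin at the hole's mouth.
- bolt: Bystander in the rack: steel bolt, hexagon head 25 mm wide and 10 mm tall; origin at the hole's mouth.
- socket_deep: Bystander: dark deep socket standing up, 30 mm in diameter, 70 mm tall; origin under its centre.
- socket_short: Bystander: dark short socket standing up, 38 mm in diameter, 34 mm tall; origin under its centre.
- screw_jar: Bystander: clear jar with a steel lid, 56 mm in diameter, 62 mm tall; origin under its centre.
- spanner: Bystander: spanner 150 mm long, lying flat; origin under its middle.
- oil_can: Bystander: grey bottle 48 mm in diameter, 120 mm tall; origin under its centre.
There are look-alikes about, which are no part of the job. What is shaped like the pin but yellow is not meant.

How it is judged:
By the outcome, as a careful person would: the job done as asked, in the order asked, and still so for the second after the job is handed in, with the robot touching nothing.
It also fails if it takes over 72 s, if anything falls off the work surface, if the arm or the gripper's body presses on something with over 40 N, if the wrist force passes 120 N, or if a joint passes its speed limit or range.

### The arm

A 6-joint arm with a two-finger parallel gripper is mounted at the origin on the work surface. World frame = base frame: x ahead of the robot, y to its left, z up, the work surface at z = 0. Lengths are in m, angles in rad, forces in N, time in s.
With the tool pointing down it reaches from about 0.3 to 0.875 m from the base axis. Payload 4.2 kg.
Tool frame: the origin (TCP) lies on the centre line of the jaws, within the pads' length; the fingertips stand 14 mm ahead of it and the grasp point (between the pads) lies 5 mm behind it; y points along the fingers, x is the direction in which the jaws open and shut, and the axes are right-handed (so a half turn about y gives the same grasp; the last joint's range is limited). The gripper opens to 85 mm and grips with 20 to 120 N. Pads are 22 mm wide; open, the fingers measure 114 mm over their backs; the gripper's body (76 mm by 85 mm) begins 54 mm behind the grasp point. The pads swing forward as they close: fully open they stand 13 mm farther back than shut.
Start: joints at [-1.325, 0.32, 1.565, -0, 1.257, -0.02], TCP at [0.151, -0.555, 0.245] pointing down, gripper open.
Joint ranges: [-3.11, 3.11], [-0.84, 2.01], [0.21, 2.61], [-1.34, 4.49], [0.05, 2.63], [-2.56, 2.56]. Speed limits (rad/s): [2.57, 2.57, 3.14, 3.14, 3.14, 3.14].

### API

Orientations are given as a unit quaternion [x, y, z, w].
In Python, from workcell import env gives the robot as it stands. The module is installed in compiled form; this text tells all that it offers.
- The arm moves only by the tool step_arm, never from a script. Its argument "deltas" is a list of rows, each an object with "travel": the shift along the tool's x, y, z in m, a list of three; "yaw": the turn about the tool's y in degrees. In form: [{"travel": [dx, dy, dz], "yaw": yaw}, ...]. A call has 1 to 5 rows; each row is the pose to reach, as a shift and turn from the pose commanded when the call began, along the tool's axes at that moment; what a row does not reach only later rows make up. A row lasts 1/12 s, in which the tool goes at most 41.7 mm and 7.16 degrees, less where a joint would pass 70% of its speed; a pose out of reach is approached as far as the arm can. A call with a gripper value outside its range is refused whole. "grip" is the opening, from 0 (shut) to 1 (fully open), set as the call begins (left out, the last holds). The fingers move at their own pace and stop on an object; the grip force is fixed at half the most. Time passes only in rows, so rows that repeat a pose let the fingers close. It gives the time, the measured TCP pose, the force and the opening at its end, in the units of the state.
- env.state(): the state, without advancing time (a new reading comes with each control period).
- env.snapshot(name): name is "side" or "top"; returns a dict with "image" (384x512x3 uint8, red, green, blue), "camera_matrix" (3x3 intrinsics, pixels), "dist" ([k1, k2, p1, p2, k3] as OpenCV has them; the pictures are not rectified), "camera_from_world" (4x4, takes a point from world to camera coordinates). Camera axes: x right, y down, z forward; pixel columns grow to the right and rows downward; lengths in m; the calibration is good to about 2 mm. A picture is of the moment at which its call begins. There is no depth.
- env.close_job(): hands the job in, once; it reports no verdict.
The state is a dict: "time": time; "qpos": joint angles; "joint_vel": joint speeds; "tau": joint torques, N m; "eef_pos": TCP position; "orientation": TCP orientation; "ft_force": force on the tool from outside, world axes, zero at the start; "wrist_torque": the same for the moment, N m; "grip_width": finger opening in m.
Only numpy, scipy, OpenCV 4.12 (cv2) and the standard library are available. Lean on these libraries where they do the work, as an engineer would, in place of code of your own. Each camera call takes 0.05 s, during which the arm holds its last target.

## Working session

There is one attempt and no reset: what is moved stays moved. The work goes in short steps, Python scripts to look and compute and a tool call to move; the robot and the scene stay as the last step left them, time stands still between calls to the robot, and variables do not carry over. Pictures are saved under pics/ and viewed, and the job is handed in when it is done.

Besides the shell and the picture viewer there is one more tool, called after "Call:" as name(argument=value, ...) on one line, values as JSON. step_arm: Moves the arm, as the interface text tells. Its arguments: {"type":"object","properties":{"deltas":{"type":"array"},"grip":{"type":"number"}},"required":["deltas"]}

```bash
mkdir -p pics
cat > h.py <<'E'
import numpy as np, cv2
from workcell import env
def snap(n,f):
    s=env.snapshot(n); cv2.imwrite('pics/'+f,cv2.cvtColor(s['image'],cv2.COLOR_RGB2BGR)); 
    np.savez('pics/'+f+'.npz',**{k:np.array(v) for k,v in s.items()}); return s
def load(f): return dict(np.load('pics/'+f+'.npz'))
def ray(s,uv):
    p=cv2.undistortPoints(np.array([[uv]],float),s['camera_matrix'],s['dist'])[0,0]
    T=s['camera_from_world'];R=T[:3,:3];o=-R.T@T[:3,3];return o,R.T@np.array([p[0],p[1],1])
def plane(s,uv,z):
    o,d=ray(s,uv);return o+d*(z-o[2])/d[2]
def tri(s1,a,s2,b):
    o1,d1=ray(s1,a);o2,d2=ray(s2,b)
    t=np.linalg.lstsq(np.c_[d1,-d2],o2-o1,rcond=None)[0];p,q=o1+d1*t[0],o2+d2*t[1];return (p+q)/2,np.linalg.norm(p-q)
def proj(s,P):
    T=s['camera_from_world'];return cv2.projectPoints(np.array(P,float).reshape(-1,3),cv2.Rodrigues(T[:3,:3])[0],T[:3,3],s['camera_matrix'],s['dist'])[0][:,0]
E
python3 - <<'E'
from h import *
for n in('side','top'):
    s=snap(n,n+'0.png');T=s['camera_from_world'];print(n,s['camera_matrix'].tolist(),(-T[:3,:3].T@T[:3,3]).round(3),T[:3,:3].round(2).tolist())
print(env.state())
E
```

```text
side [[351.19877057662444, 0.0, 257.59606832472934], [0.0, 351.19877057662444, 187.09734979509187], [0.0, 0.0, 1.0]] [ 0.452 -0.678  0.683] [[0.99, -0.15, -0.01], [-0.11, -0.65, -0.75], [0.11, 0.74, -0.66]]
top [[403.5335344213286, 0.0, 254.57934246137341], [0.0, 403.5335344213286, 189.00052855859798], [0.0, 0.0, 1.0]] [0.291 0.012 1.216] [[-0.05, -1.0, 0.01], [-0.98, 0.05, -0.22], [0.22, -0.02, -0.98]]
{'time': 0.1, 'qpos': array([-1.32501049e+00,  3.20234179e-01,  1.56556370e+00,  5.53957086e-06,
        1.25745185e+00, -1.99927683e-02]), 'joint_vel': array([ 2.64976201e-05, -2.81099480e-03, -4.04610154e-03,  1.21143071e-05,
        9.36654897e-04,  1.24612468e-03]), 'tau': array([ 1.61750595e-04, -4.16409981e+01, -2.34704608e+01, -7.98963072e-06,
        4.89010446e-03, -3.35666194e-06]), 'eef_pos': array([ 0.15093331, -0.55439906,  0.24456019]), 'orientation': array([-0.56147388,  0.42979982, -0.42888554,  0.56220672]), 'ft_force': array([-0.1267578 ,  0.34559334,  0.15248826]), 'wrist_torque': array([ 0.07552897, -0.0077883 ,  0.01482184]), 'grip_width': 0.08538079190647677}
```

Run:
```python
import cv2
for n in('side','top'):
    i=cv2.imread(f'pics/{n}0.png');cv2.imwrite(f'pics/{n}0b.png',cv2.resize(i,(800,600),interpolation=cv2.INTER_CUBIC))
```

```text
(no output)
```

View pics/side0b.png

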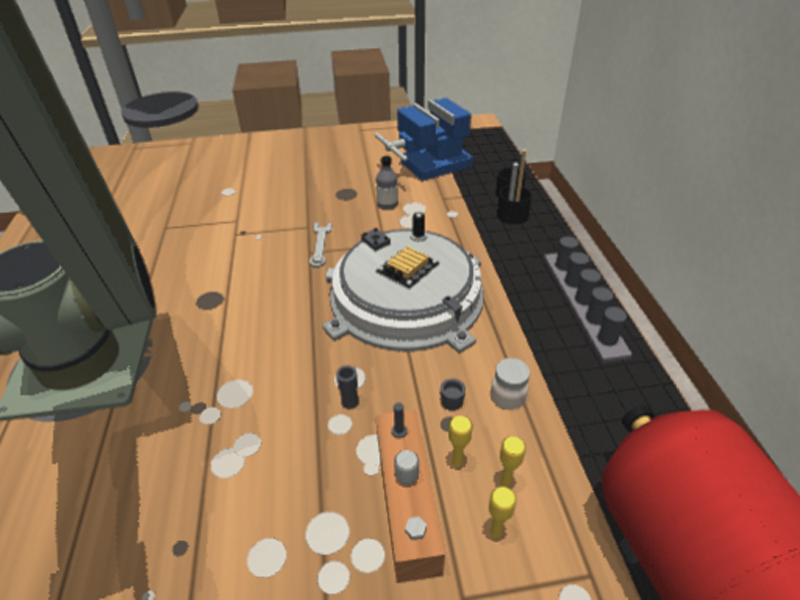

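View pics/top0b.png

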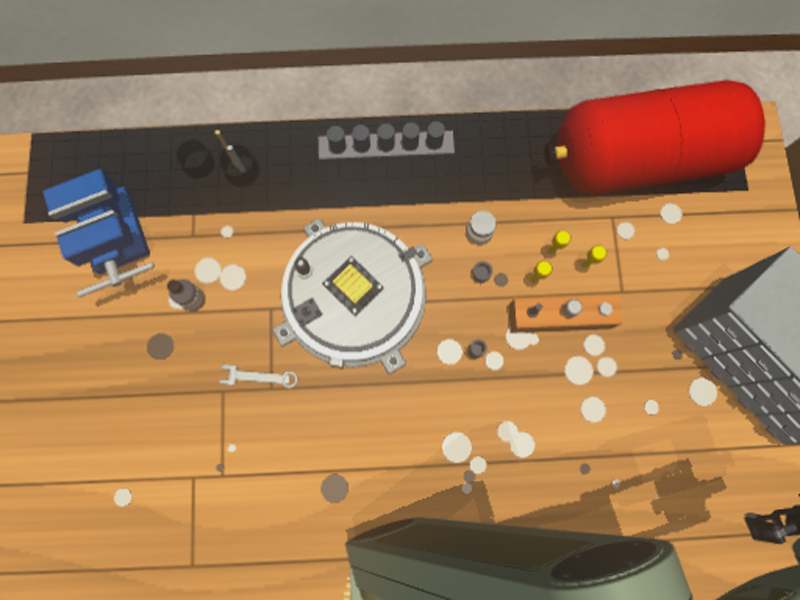

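The pictures show the turntable at top (353,290)/800-scale, with the pointer at (410,253), the bush at (307,311) and the post at (303,265). The rack holds, in the side view, the drift (399,418), the knobbed pin (405,466) and the bolt (415,527). The yellow look-alikes are at (460,432), (512,452) and (502,500), and the clear jar is at (511,380). My choice is the grey knob in the rack's middle hole. Next come close crops.

Run:
```python
import cv2,numpy as np
i=cv2.imread('pics/top0.png');a=i[130:250,165:285];b=i[170:230,320:400]
cv2.imwrite('pics/c1.png',cv2.resize(a,(600,600),interpolation=cv2.INTER_CUBIC))
i2=cv2.imread('pics/side0.png')
cv2.imwrite('pics/c2.png',cv2.resize(i2[140:230,200:320],(800,600),interpolation=cv2.INTER_CUBIC))
c=cv2.resize(i2[250:375,230:290],(288,600),interpolation=cv2.INTER_CUBIC);d=cv2.resize(b,(480,360),interpolation=cv2.INTER_CUBIC)
o=np.zeros((600,768,3),np.uint8);o[:,:288]=c;o[:360,288:]=d;cv2.imwrite('pics/c3.png',o)
```

```text
(no output)
```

View pics/c1.png

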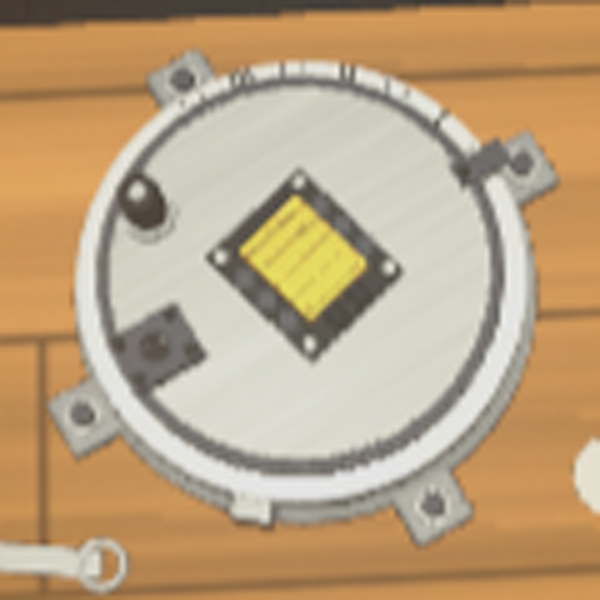

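View pics/c2.png

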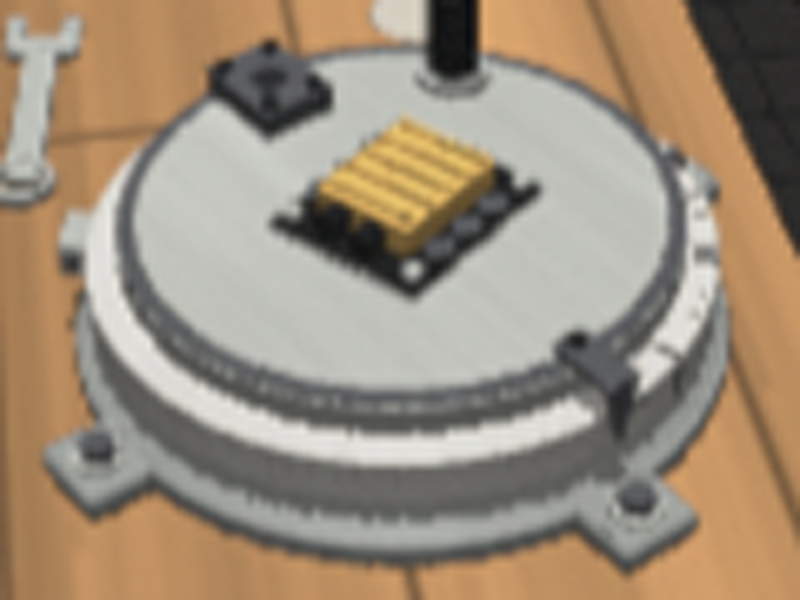

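View pics/c3.png

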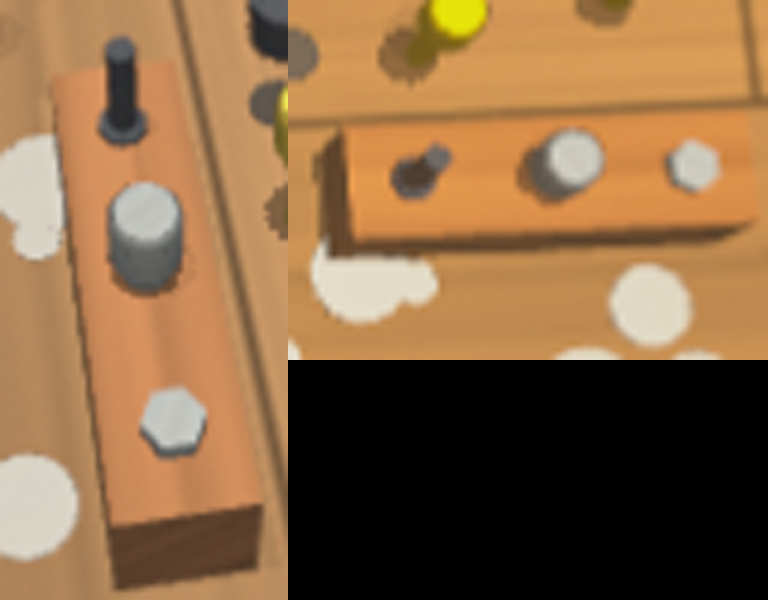

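```bash
cat > m.py <<'E'
from h import *
S=load('side0.png');T=load('top0.png')
c1=lambda x,y:(165+(x+.5)/5-.5,130+(y+.5)/5-.5)
c2=lambda x,y:(200+(x+.5)/6.667-.5,140+(y+.5)/6.667-.5)
def fit(P):
    A=np.c_[2*P[:,:2],np.ones(len(P))];x=np.linalg.lstsq(A,(P[:,:2]**2).sum(1),rcond=None)[0];return x[:2],np.sqrt(x[2]+x[:2]@x[:2])
# dark ring radial profile, light plate -> dark: search along radials about approx centre
def edge(s,c0,z):
    g=cv2.cvtColor(s['image'],cv2.COLOR_RGB2GRAY).astype(np.float32);out=[]
    for a in np.arange(0,360,3):
        r=np.arange(.105,.130,.0005)
        P=np.c_[c0[0]+r*np.cos(np.radians(a)),c0[1]+r*np.sin(np.radians(a)),np.full(len(r),z)]
        uv=proj(s,P).astype(np.float32)
        v=cv2.remap(g,uv[:,0][None],uv[:,1][None],cv2.INTER_LINEAR)[0]
        d=np.gradient(cv2.GaussianBlur(v[None],(7,1),0)[0]);k=d.argmin()
        if d[k]<-2: out.append([*P[k,:2],z])
    return np.array(out)
for n,s,uv in(('top',T,c1(303,277)),('side',S,c2(405,220))):
    c=plane(s,uv,.068)[:2]
    for _ in range(4):
        E=edge(s,c,.068);ce,r=fit(E)
        for _ in range(3):
            k=abs(np.hypot(*(E[:,:2]-ce).T)-r)<.003;ce,r=fit(E[k])
        c=ce
    print(n,'axis',c.round(4),'r',r.round(4),k.sum(),len(E))
for n,a,b in(('bush',c1(155,346),c2(270,77)),('pinter bend',c1(497,155),c2(622,375))):print(n,tri(T,a,S,b))
E
python3 m.py
python3 - <<'E'
import sys;sys.path.insert(0,'.')
import os;os.chdir('.')
from h import *
S=load('side0.png');T=load('top0.png')
# knob top : crop c3 coords
a=(320+(574-288+.5)/6-.5,170+(158+.5)/6-.5);b=(230+(146+.5)/4.8-.5,250+(212+.5)/4.8-.5)
print('knobtop',tri(T,a,S,b),plane(S,b,.104),plane(T,a,.104))
# post top from full 800 views
i=cv2.imread('pics/side0.png')[130:160,255:285];cv2.imwrite('pics/c4.png',cv2.resize(i,(600,600),interpolation=cv2.INTER_CUBIC))
E
```

```text
top axis [0.566  0.0792] r 0.1118 109 117
side axis [0.5665 0.0809] r 0.112 102 112
bush (array([0.521302  , 0.16240017, 0.08285617]), np.float64(0.0006492313653335596))
pinter bend (array([ 0.63104921, -0.03982898,  0.07130436]), np.float64(0.00487331837861541))
knobtop (array([ 0.50246318, -0.32425784,  0.10331574]), np.float64(0.0016677039946459298)) [ 0.5032332  -0.32450575  0.104     ] [ 0.50149034 -0.3241041   0.104     ]
```

View pics/c4.png

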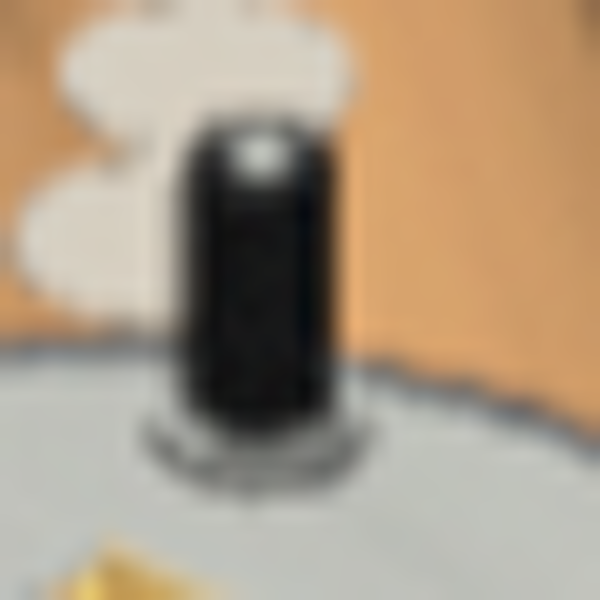

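```bash
cat >> m.py <<'E'
ax=np.array([.5662,.080])
print('--')
for n,p in(('three',(243,75)),('two',(347,72)),('one',(440,118)),('ptr',(497,155))):
    for z in(.042,.05,.055):
        q=plane(T,c1(*p),z)[:2]-ax;print(n,z,np.hypot(*q).round(4),np.degrees(np.arctan2(q[1],q[0])).round(2))
u4=lambda x,y:(255+(x+.5)/20-.5,130+(y+.5)/20-.5)
print('post side top',plane(S,u4(262,155),.118),'top view',[proj(T,[[.6039,.1672,z]]) for z in(.068,.118)], proj(S,[[.6039,.1672,.118],[.6039,.1672,.068]]))
i=cv2.imread('pics/top0.png')[140:160,190:260];cv2.imwrite('pics/c5.png',cv2.resize(i,(800,228),interpolation=cv2.INTER_CUBIC))
i=cv2.imread('pics/top0.png')[155:185,180:210];cv2.imwrite('pics/c6.png',cv2.resize(i,(600,600),interpolation=cv2.INTER_CUBIC))
E
python3 m.py | sed -n '/--/,$p'
```

```text
--
three 0.042 0.1329 13.55
three 0.05 0.1301 13.54
three 0.055 0.1283 13.54
two 0.042 0.1321 -14.2
two 0.05 0.1295 -14.6
two 0.055 0.1279 -14.86
one 0.042 0.1301 -42.43
one 0.05 0.1281 -43.15
one 0.055 0.1269 -43.62
ptr 0.042 0.1404 -59.63
ptr 0.05 0.1389 -60.4
ptr 0.055 0.138 -60.89
post side top [0.60435576 0.16800389 0.118     ] top view [array([[194.14656896, 172.2064374 ]]), array([[191.66253658, 167.64672549]])] [[267.51837465 137.4414411 ]
 [267.44269076 151.51644735]]
```

View pics/c5.png

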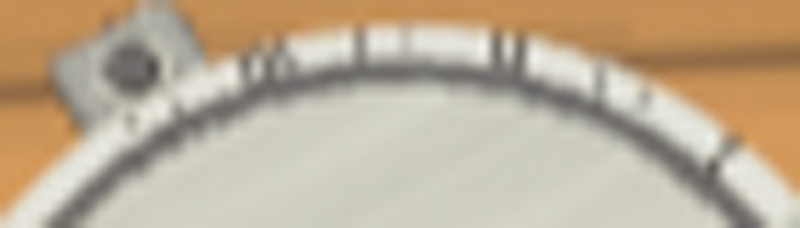

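View pics/c6.png

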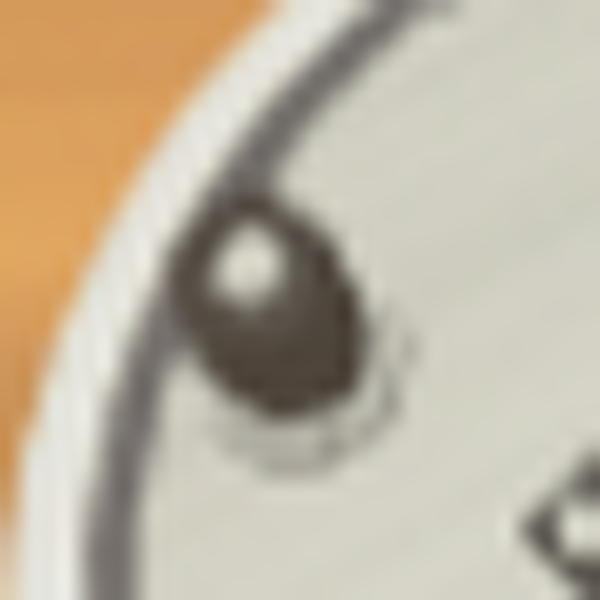

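```bash
cat > nav.py <<'E'
from h import *
from scipy.spatial.transform import Rotation as R
import sys
def pose():
    s=env.state();return s,s['eef_pos'],R.from_quat(s['orientation'])
def go(tx,ty,tz,ang=None,cmd=None):
    s,p,r=pose()
    if cmd is not None:p=np.array(cmd)
    M=r.as_matrix();d=M.T@(np.array([tx,ty,tz])-p)
    j=np.degrees(np.arctan2(M[1,0],M[0,0]))
    y=0
    if ang is not None: y=-((ang-j+90)%180-90)  # tool y points down
    print('travel',d.round(4),'yaw',round(y,1),'rows',round(max(np.linalg.norm(d)/.0417,abs(y)/7.16),1),'jaw now',j.round(1))
def st():
    s,p,r=pose();M=r.as_matrix();print('t',round(s['time'],2),'p',p.round(4),'F',s['ft_force'].round(1),'w',round(s['grip_width'],4),'jaw',np.degrees(np.arctan2(M[1,0],M[0,0])).round(1),'ydir',M[:,1].round(3),'q',s['qpos'].round(2))
E
python3 -c "
from nav import *
st();go(.6039,.1672,.22,156.6);go(.6039,.1672,.22,66.6)"
```

```text
t 0.1 p [ 0.1509 -0.5544  0.2446] F [-0.1  0.3  0.2] w 0.0854 jaw -74.8 ydir [-0.     0.002 -1.   ] q [-1.33  0.32  1.57  0.    1.26 -0.02]
travel [-0.5772  0.0255  0.6266] yaw -51.4 rows 20.4 jaw now -74.8
travel [-0.5772  0.0255  0.6266] yaw 38.6 rows 20.4 jaw now -74.8
```

Call:
step_arm(deltas=[{"travel":[-0.026,0,0.029],"yaw":-7},{"travel":[-0.052,0,0.058],"yaw":-14},{"travel":[-0.08,0,0.087],"yaw":-21},{"travel":[-0.107,0,0.116],"yaw":-28},{"travel":[-0.134,0,0.145],"yaw":-35}], grip=0.42)

```text
time: 0.52
eef_pos: [0.2561, -0.3856, 0.2449]
orientation: [-0.665, 0.239, -0.239, 0.666]
ft_force: [1.0, -0.7, 0.8]
grip_width: 0.0364
```

```bash
python3 -c "
from nav import *
st();go(.6039,.1672,.22,156.6)"
```

```text
t 0.52 p [ 0.2561 -0.3856  0.2449] F [ 1.  -0.7  0.8] w 0.0364 jaw -39.5 ydir [-0.     0.001 -1.   ] q [-1.01  0.14  1.8   0.    1.19 -0.32]
travel [-0.0829  0.0252  0.6478] yaw -16.1 rows 15.7 jaw now -39.5
```

Call:
step_arm(deltas=[{"travel":[-0.005,0,0.04],"yaw":-4},{"travel":[-0.01,0,0.08],"yaw":-8},{"travel":[-0.015,0,0.12],"yaw":-12},{"travel":[-0.02,0,0.16],"yaw":-15},{"travel":[-0.025,0,0.2],"yaw":-15}])

```text
time: 0.93
eef_pos: [0.3649, -0.2158, 0.2452]
orientation: [0.691, -0.151, 0.151, -0.691]
ft_force: [1.1, 0.3, 1.1]
grip_width: 0.0361
```

```bash
python3 -c "
from nav import *
st();go(.6039,.1672,.2,156.6)"
```

```text
t 0.93 p [ 0.3649 -0.2158  0.2452] F [1.1 0.3 1.1] w 0.0361 jaw -24.7 ydir [-0. -0. -1.] q [-0.56  0.08  1.88 -0.    1.18 -0.13]
travel [0.0572 0.0452 0.4478] yaw -1.3 rows 10.9 jaw now -24.7
```

Call:
step_arm(deltas=[{"travel":[0.005,0,0.04],"yaw":0},{"travel":[0.01,0,0.08],"yaw":0},{"travel":[0.015,0,0.12],"yaw":0},{"travel":[0.02,0,0.16],"yaw":0},{"travel":[0.025,0,0.2],"yaw":0}])

```text
time: 1.35
eef_pos: [0.4714, -0.0446, 0.2451]
orientation: [0.691, -0.152, 0.151, -0.691]
ft_force: [0.2, -1.3, -0.3]
grip_width: 0.0357
```

```bash
python3 -c "
from nav import *
st();go(.6039,.1672,.18,156.6)"
```

```text
t 1.35 p [ 0.4714 -0.0446  0.2451] F [ 0.2 -1.3 -0.3] w 0.0357 jaw -24.7 ydir [-0. -0. -1.] q [-0.12  0.16  1.78 -0.    1.2   0.31]
travel [0.0317 0.065  0.2478] yaw -1.3 rows 6.2 jaw now -24.7
```

Call:
step_arm(deltas=[{"travel":[0.006,0,0.04],"yaw":0},{"travel":[0.013,0,0.08],"yaw":0},{"travel":[0.02,0,0.12],"yaw":0},{"travel":[0.027,0,0.16],"yaw":0},{"travel":[0.03,0,0.2],"yaw":0}])

```text
time: 1.77
eef_pos: [0.583, 0.1242, 0.2447]
orientation: [0.691, -0.152, 0.152, -0.69]
ft_force: [-0.7, 0.5, 0.7]
grip_width: 0.0362
```

Call:
step_arm(deltas=[{"travel":[0,0,0.02],"yaw":-1},{"travel":[0,0,0.04],"yaw":-1},{"travel":[0,0.02,0.04],"yaw":-1},{"travel":[0,0.04,0.04],"yaw":-1}])

```text
time: 2.1
eef_pos: [0.5997, 0.1603, 0.205]
orientation: [-0.692, 0.144, -0.146, 0.692]
ft_force: [0.7, -0.8, -0.7]
grip_width: 0.0359
```

```bash
python3 -c "
from nav import *
st();go(.6039,.1672,.1,156.6)"
```

```text
t 2.1 p [0.5997 0.1603 0.205 ] F [ 0.7 -0.8 -0.7] w 0.0359 jaw -23.7 ydir [ 0.002  0.    -1.   ] q [ 0.24  0.42  1.52 -0.    1.2   0.66]
travel [0.0009 0.1051 0.0079] yaw -0.3 rows 2.5 jaw now -23.7
```

Call:
step_arm(deltas=[{"travel":[0.001,0.03,0.006],"yaw":0},{"travel":[0.001,0.06,0.006],"yaw":0},{"travel":[0.001,0.06,0.006],"yaw":0}])

```text
time: 2.35
eef_pos: [0.5981, 0.1631, 0.1387]
orientation: [0.694, -0.15, 0.141, -0.69]
ft_force: [-1.1, -0.4, -1.6]
grip_width: 0.0359
```

```bash
python3 -c "
from nav import *
st();go(.6039,.1672,.1,156.6)
s=snap('side','s1.png');i=cv2.imread('pics/s1.png')[70:190,200:340];cv2.imwrite('pics/s1c.png',cv2.resize(i,(700,600),interpolation=cv2.INTER_CUBIC))"
```

```text
t 2.35 p [0.5981 0.1631 0.1387] F [-1.1 -0.4 -1.6] w 0.0359 jaw -23.8 ydir [-0.013 -0.003 -1.   ] q [ 0.25  0.48  1.6  -0.    1.08  0.66]
travel [0.004  0.0386 0.0064] yaw -0.4 rows 0.9 jaw now -23.8
```

View pics/s1c.png

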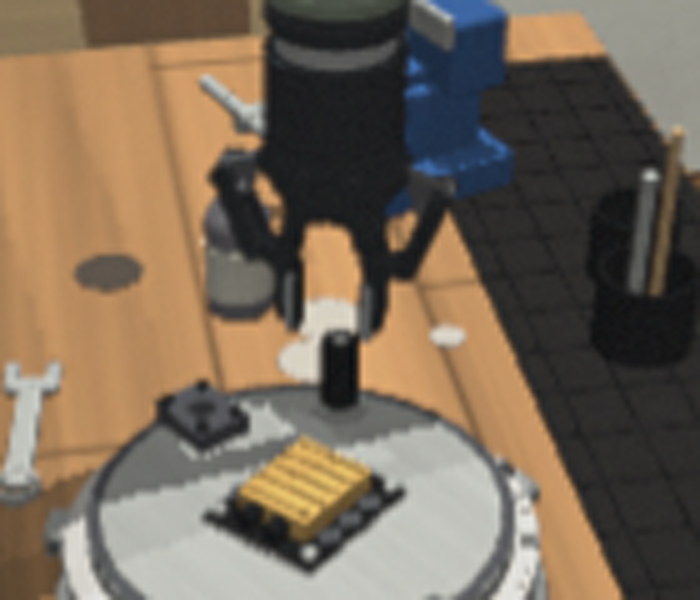

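Fingers straddle the post (340,340 in crop), with the jaws nearly in line with it and slightly left. I'll let the arm settle and read it again.

Call:
step_arm(deltas=[{"travel":[0,0,0],"yaw":0},{"travel":[0,0,0],"yaw":0}])

```text
time: 2.57
eef_pos: [0.6033, 0.164, 0.1474]
orientation: [-0.691, 0.144, -0.147, 0.692]
ft_force: [0.6, -0.6, 0.7]
grip_width: 0.036
```

```bash
python3 -c "
from nav import *
st();go(.6039,.1672,.1,156.6)"
```

```text
t 2.57 p [0.6033 0.164  0.1474] F [ 0.6 -0.6  0.7] w 0.036 jaw -23.8 ydir [ 0.004  0.001 -1.   ] q [ 0.25  0.47  1.59 -0.    1.08  0.66]
travel [-0.0009  0.0474  0.003 ] yaw -0.4 rows 1.1 jaw now -23.8
```

Call:
step_arm(deltas=[{"travel":[-0.001,0.016,0.002],"yaw":0},{"travel":[-0.001,0.032,0.002],"yaw":0},{"travel":[-0.001,0.047,0.002],"yaw":0},{"travel":[-0.001,0.047,0.002],"yaw":0},{"travel":[-0.001,0.047,0.002],"yaw":0}])

```text
time: 2.98
eef_pos: [0.6026, 0.1661, 0.0996]
orientation: [-0.692, 0.145, -0.146, 0.692]
ft_force: [-0.2, -0.3, 1.0]
grip_width: 0.0361
```

```bash
cat >> nav.py <<'E'
def arc(phi0,phi1,n,r=.095,ax=(.5662,.080),jaw0=None):
    # rows in tool axes at call begin to go along arc phi0->phi1 (deg), relative to current pos assumed on phi0
    s,p,rr=pose();M=rr.as_matrix()
    for k in range(1,n+1):
        a0,a=np.radians(phi0),np.radians(phi0+(phi1-phi0)*k/n)
        d=r*np.array([np.cos(a)-np.cos(a0),np.sin(a)-np.sin(a0),0]);t=M.T@d
        print([round(float(x),4) for x in t],'yaw',round(-(phi1-phi0)*k/n,1))
E
python3 -c "
from nav import *
st();go(.6039,.1672,.1,156.6);arc(66.6,91.6,5);arc(66.6,66.6+37.5,5)"
```

```text
t 2.98 p [0.6026 0.1661 0.0996] F [-0.2 -0.3  1. ] w 0.0361 jaw -23.8 ydir [ 0.002  0.    -1.   ] q [ 0.25  0.51  1.64 -0.    0.98  0.67]
travel [ 0.0007 -0.0004  0.0015] yaw -0.4 rows 0.1 jaw now -23.8
[-0.0083, -0.0, -0.0004] yaw -5.0
[-0.0165, -0.0, -0.0016] yaw -10.0
[-0.0246, -0.0, -0.0034] yaw -15.0
[-0.0325, -0.0, -0.0059] yaw -20.0
[-0.0401, -0.0001, -0.0092] yaw -25.0
[-0.0124, -0.0, -0.0009] yaw -7.5
[-0.0246, -0.0, -0.0034] yaw -15.0
[-0.0363, -0.0001, -0.0075] yaw -22.5
[-0.0474, -0.0001, -0.013] yaw -30.0
[-0.0577, -0.0001, -0.02] yaw -37.5
```

Call:
step_arm(deltas=[{"travel":[-0.008,0,0.0],"yaw":-5},{"travel":[-0.0165,0,-0.0015],"yaw":-10},{"travel":[-0.0245,0,-0.0035],"yaw":-15},{"travel":[-0.0325,0,-0.006],"yaw":-20},{"travel":[-0.04,0,-0.009],"yaw":-25}])

```text
time: 3.4
eef_pos: [0.5649, 0.1741, 0.1006]
orientation: [-0.707, -0.012, 0.006, 0.707]
ft_force: [5.7, -2.0, -3.2]
grip_width: 0.0359
```

Call:
step_arm(deltas=[{"travel":[-0.008,0,0.0],"yaw":-5},{"travel":[-0.0165,0,-0.0015],"yaw":-10},{"travel":[-0.0245,0,-0.0035],"yaw":-15},{"travel":[-0.0325,0,-0.006],"yaw":-20},{"travel":[-0.0325,0,-0.006],"yaw":-20}])

```text
time: 3.82
eef_pos: [0.53, 0.1674, 0.1006]
orientation: [-0.695, -0.132, 0.129, 0.695]
ft_force: [-1.0, -0.9, 0.8]
grip_width: 0.0359
```

```bash
python3 -c "
from nav import *
st();s,p,r=pose();q=p[:2]-[.5662,.08];print(np.hypot(*q),np.degrees(np.arctan2(q[1],q[0])))
s=snap('top','t2.png');i=cv2.imread('pics/t2.png')[130:250,165:285];cv2.imwrite('pics/t2c.png',cv2.resize(i,(600,600),interpolation=cv2.INTER_CUBIC))"
```

```text
t 3.82 p [0.53   0.1674 0.1006] F [-1.  -0.9  0.8] w 0.0359 jaw 21.3 ydir [ 0.004  0.001 -1.   ] q [ 0.29  0.42  1.81 -0.    0.91 -0.09]
0.09455607698746846 112.4844326288473
```

View pics/t2c.png

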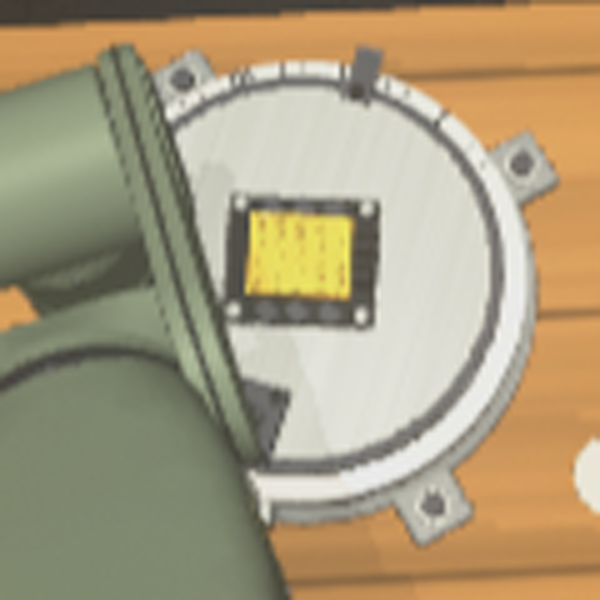

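The pointer now stands near the two-stroke mark, tip at about (371,50) and bolt at (357,92). I'll measure its angle.

```bash
cat >> nav.py <<'E'
AX=np.array([.5662,.080])
def pang(s,uv,z):
    q=plane(s,uv,z)[:2]-AX;return np.hypot(*q).round(4),np.degrees(np.arctan2(q[1],q[0])).round(2)
E
python3 -c "
from nav import *
c1=lambda x,y:(165+(x+.5)/5-.5,130+(y+.5)/5-.5)
T=load('t2.png')
for z in(.07,.074):print(pang(T,c1(357,92),z),pang(T,c1(371,50),z))
T=load('top0.png')
for z in(.07,.074):print(pang(T,c1(463,177),z),pang(T,c1(500,153),z))
arc(112.5,144.5,5)
"
```

```text
(np.float64(0.1125), np.float64(-20.13)) (np.float64(0.1401), np.float64(-20.09))
(np.float64(0.1113), np.float64(-20.42)) (np.float64(0.1388), np.float64(-20.32))
(np.float64(0.1111), np.float64(-63.15)) (np.float64(0.1374), np.float64(-62.32))
(np.float64(0.1105), np.float64(-63.65)) (np.float64(0.1367), np.float64(-62.72))
[-0.0106, -0.0, -0.0008] yaw -6.4
[-0.021, -0.0001, -0.0029] yaw -12.8
[-0.0311, -0.0001, -0.006] yaw -19.2
[-0.0408, -0.0001, -0.0103] yaw -25.6
[-0.05, -0.0002, -0.0156] yaw -32.0
```

Call:
step_arm(deltas=[{"travel":[-0.0106,0,-0.0008],"yaw":-6.4},{"travel":[-0.021,0,-0.003],"yaw":-12.8},{"travel":[-0.031,0,-0.006],"yaw":-19.2},{"travel":[-0.041,0,-0.0103],"yaw":-25.6},{"travel":[-0.05,0,-0.0156],"yaw":-32}])

```text
time: 4.28
eef_pos: [0.491, 0.1369, 0.1005]
orientation: [-0.631, -0.321, 0.314, 0.632]
ft_force: [1.8, 9.0, 0.1]
grip_width: 0.0357
```

Call:
step_arm(deltas=[{"travel":[-0.003,0,0],"yaw":-2},{"travel":[-0.003,0,0],"yaw":-2},{"travel":[-0.003,0,0],"yaw":-2}])

```text
time: 4.53
eef_pos: [0.4877, 0.1324, 0.0994]
orientation: [0.627, 0.328, -0.326, -0.627]
ft_force: [0.5, 1.0, -0.5]
grip_width: 0.0358
```

```bash
python3 -c "
from nav import *
st();s,p,r=pose();q=p[:2]-AX;print(np.hypot(*q),np.degrees(np.arctan2(q[1],q[0])))
s=snap('top','t3.png');i=cv2.imread('pics/t3.png')[130:250,165:285];cv2.imwrite('pics/t3c.png',cv2.resize(i,(600,600),interpolation=cv2.INTER_CUBIC))"
```

```text
t 4.53 p [0.4877 0.1324 0.0994] F [ 0.5  1.  -0.5] w 0.0358 jaw 55.1 ydir [ 0.002  0.    -1.   ] q [ 0.24  0.35  1.93 -0.    0.86 -0.72]
0.09437514640822584 146.26219333693265
```

View pics/t3c.png

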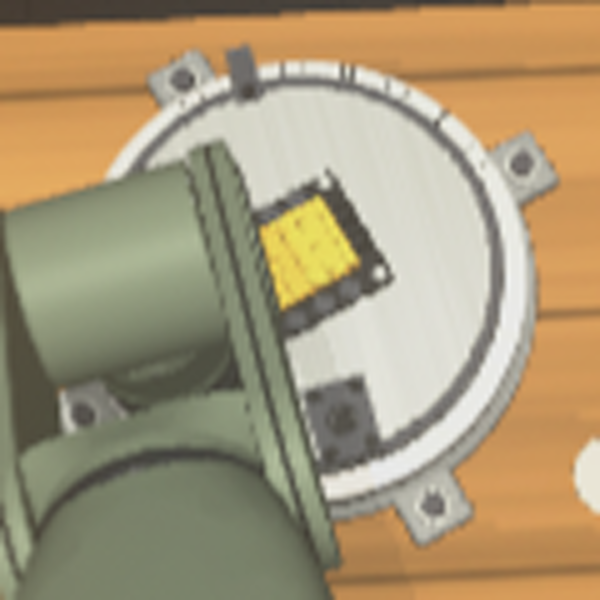

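The pointer (tip 238,48, bolt 247,90) now covers the three-stroke mark; the bush mouth is at (342,417).

```bash
python3 -c "
from nav import *
c1=lambda x,y:(165+(x+.5)/5-.5,130+(y+.5)/5-.5)
T=load('t3.png')
print(pang(T,c1(247,90),.07),pang(T,c1(238,48),.07),pang(T,c1(342,417),.082),plane(T,c1(342,417),.082))
go(.4877,.1324,.2,None)
"
```

```text
(np.float64(0.1132), np.float64(13.6)) (np.float64(0.1402), np.float64(12.9)) (np.float64(0.0941), np.float64(-165.92)) [0.47491521 0.0571044  0.082     ]
travel [ 1.000e-04 -1.008e-01 -2.000e-04] yaw 0 rows 2.4 jaw now 55.1
```

Call:
step_arm(deltas=[{"travel":[0.003,-0.03,0],"yaw":0},{"travel":[0.003,-0.06,0],"yaw":0},{"travel":[0.003,-0.09,0],"yaw":0},{"travel":[0.003,-0.1,0],"yaw":0}], grip=0.45)

```text
time: 4.92
eef_pos: [0.4907, 0.1352, 0.2027]
orientation: [0.628, 0.33, -0.325, -0.626]
ft_force: [0.4, 1.0, 0.9]
grip_width: 0.0383
```

```bash
python3 -c "
from nav import *
S=load('side0.png')
# rack direction
a=plane(S,(230+54/4.8,250+75/4.8),.062);b=plane(S,(230+110/4.8,250+525/4.8),.062);d=b-a;print('rack edge',np.linalg.norm(d),np.degrees(np.arctan2(d[1],d[0])))
st();go(.5025,-.3242,.2,10)"
```

```text
rack edge 0.1990360728074491 -91.01934790351137
t 4.92 p [0.4907 0.1352 0.2027] F [0.4 1.  0.9] w 0.0383 jaw 55.2 ydir [ 0.007  0.001 -1.   ] q [ 0.25  0.25  1.78 -0.    1.1  -0.72]
travel [-0.3703  0.0021 -0.2722] yaw 45.2 rows 11.0 jaw now 55.2
```

Call:
step_arm(deltas=[{"travel":[-0.03,0,-0.022],"yaw":7},{"travel":[-0.06,0,-0.044],"yaw":14},{"travel":[-0.09,0,-0.066],"yaw":21},{"travel":[-0.12,0,-0.088],"yaw":28},{"travel":[-0.15,0,-0.11],"yaw":35}], grip=0.65)

```text
time: 5.33
eef_pos: [0.4928, -0.0529, 0.198]
orientation: [0.697, 0.122, -0.122, -0.696]
ft_force: [1.2, 0.4, -0.4]
grip_width: 0.0555
```

```bash
python3 -c "
from nav import *
st();go(.5025,-.3242,.2,-1)"
```

```text
t 5.33 p [ 0.4928 -0.0529  0.198 ] F [ 1.2  0.4 -0.4] w 0.0555 jaw 19.8 ydir [-0.001 -0.    -1.   ] q [-0.13  0.23  1.81 -0.    1.09 -0.48]
travel [-0.083  -0.0019 -0.2585] yaw 20.8 rows 6.5 jaw now 19.8
```

Call:
step_arm(deltas=[{"travel":[-0.013,0,-0.037],"yaw":5},{"travel":[-0.025,0,-0.074],"yaw":10},{"travel":[-0.038,0,-0.111],"yaw":15},{"travel":[-0.05,0,-0.15],"yaw":20},{"travel":[-0.062,0,-0.19],"yaw":20.5}])

```text
time: 5.75
eef_pos: [0.5001, -0.2528, 0.1979]
orientation: [-0.707, 0.004, -0.003, 0.707]
ft_force: [0.9, 0.2, -0.6]
grip_width: 0.0556
```

```bash
python3 -c "
from nav import *
st();go(.5025,-.3242,.2,-1)"
```

```text
t 5.75 p [ 0.5001 -0.2528  0.1979] F [ 0.9  0.2 -0.6] w 0.0556 jaw -0.5 ydir [-0.001  0.    -1.   ] q [-0.49  0.33  1.67 -0.    1.14 -0.48]
travel [ 0.003  -0.0021 -0.0714] yaw 0.5 rows 1.7 jaw now -0.5
```

Call:
step_arm(deltas=[{"travel":[0.002,0,-0.03],"yaw":0},{"travel":[0.002,0,-0.06],"yaw":0},{"travel":[0.002,0.02,-0.067],"yaw":0},{"travel":[0.002,0.04,-0.067],"yaw":0},{"travel":[0.002,0.04,-0.067],"yaw":0}])

```text
time: 6.17
eef_pos: [0.4999, -0.3175, 0.1538]
orientation: [-0.705, 0.005, 0.0, 0.709]
ft_force: [-0.4, 0.7, -0.8]
grip_width: 0.0555
```

Call:
step_arm(deltas=[{"travel":[0,0,0],"yaw":0},{"travel":[0,0,0],"yaw":0}])

```text
time: 6.33
eef_pos: [0.5028, -0.3178, 0.1589]
orientation: [0.707, -0.001, 0.002, -0.707]
ft_force: [-0.3, 0.7, 0.2]
grip_width: 0.0554
```

```bash
python3 -c "
from nav import *
st();go(.5025,-.3242,.086,-1)
s=snap('side','s4.png');i=cv2.imread('pics/s4.png')[230:360,200:350];cv2.imwrite('pics/s4c.png',cv2.resize(i,(690,598),interpolation=cv2.INTER_CUBIC))"
```

```text
t 6.33 p [ 0.5028 -0.3178  0.1589] F [-0.3  0.7  0.2] w 0.0554 jaw -0.3 ydir [ 0. -0. -1.] q [-0.58  0.41  1.65 -0.    1.08 -0.58]
travel [-0.0003  0.0729 -0.0063] yaw 0.7 rows 1.8 jaw now -0.3
```

View pics/s4c.png

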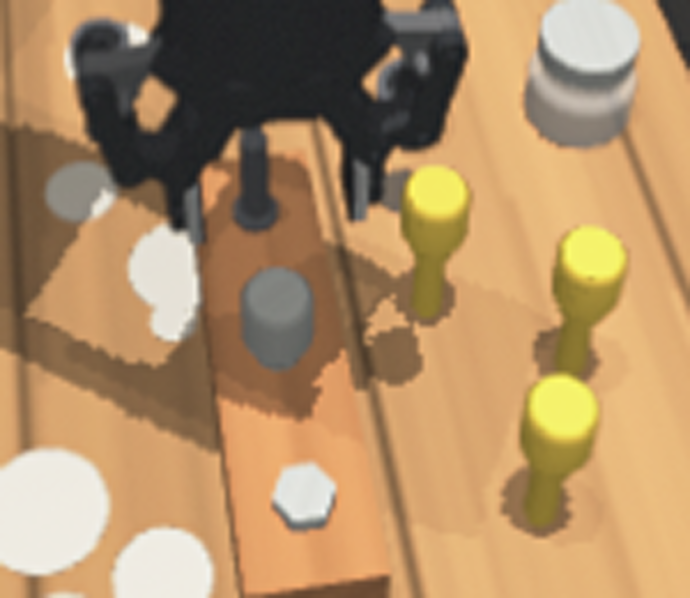

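The gripper is above the rack, with the grey knob at (277,300) in the crop. The nearest yellow pin is at (437,195), so I'll check finger clearance to it.

```bash
python3 -c "
from nav import *
S=load('s4.png')
for p in((437,195),(590,258),(560,410),(257,140)):
  for z in(.07,.1):print(plane(S,(200+p[0]/4.6,230+p[1]/4.6),z).round(3))
"
```

```text
[ 0.586 -0.266  0.07 ]
[ 0.579 -0.286  0.1  ]
[ 0.644 -0.309  0.07 ]
[ 0.634 -0.327  0.1  ]
[ 0.611 -0.375  0.07 ]
[ 0.603 -0.39   0.1  ]
[ 0.51  -0.223  0.07 ]
[ 0.507 -0.245  0.1  ]
```

Call:
step_arm(deltas=[{"travel":[0,0.01,-0.006],"yaw":0},{"travel":[0,0.03,-0.006],"yaw":0},{"travel":[0,0.05,-0.006],"yaw":0},{"travel":[0,0.065,-0.006],"yaw":0},{"travel":[0,0.073,-0.006],"yaw":0}])

```text
time: 6.8
eef_pos: [0.5018, -0.3235, 0.0837]
orientation: [-0.707, 0.002, -0.001, 0.707]
ft_force: [-0.1, -1.3, -0.7]
grip_width: 0.0552
```

Call:
step_arm(deltas=[{"travel":[0,0,0],"yaw":0},{"travel":[0,0,0],"yaw":0}])

```text
time: 6.97
eef_pos: [0.5027, -0.3241, 0.0856]
orientation: [0.707, -0.001, 0.002, -0.707]
ft_force: [0.3, -0.6, 1.0]
grip_width: 0.0557
```

```bash
python3 -c "
from nav import *
st();go(.5025,-.3242,.086,-1)
s=snap('side','s5.png');i=cv2.imread('pics/s5.png')[230:360,200:350];cv2.imwrite('pics/s5c.png',cv2.resize(i,(690,598),interpolation=cv2.INTER_CUBIC))"
```

```text
t 6.97 p [ 0.5027 -0.3241  0.0856] F [ 0.3 -0.6  1. ] w 0.0557 jaw -0.3 ydir [ 0. -0. -1.] q [-0.59  0.49  1.72 -0.    0.92 -0.59]
travel [-0.0002 -0.0004 -0.0001] yaw 0.7 rows 0.1 jaw now -0.3
```

View pics/s5c.png

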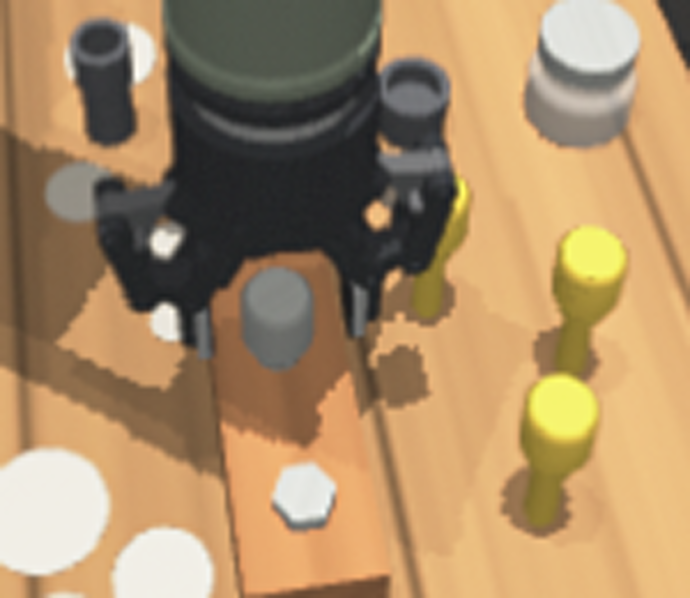

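The knob (277,310) sits midway between the fingers, so I'll close.

Call:
step_arm(deltas=[{"travel":[0,0,0],"yaw":0},{"travel":[0,0,0],"yaw":0},{"travel":[0,0,0],"yaw":0},{"travel":[0,0,0],"yaw":0},{"travel":[0,0,0],"yaw":0}], grip=0)

```text
time: 7.43
eef_pos: [0.503, -0.3243, 0.0867]
orientation: [0.708, -0.001, 0.002, -0.707]
ft_force: [-0.5, 0.4, 5.7]
grip_width: 0.0288
```

Call:
step_arm(deltas=[{"travel":[0,-0.015,0],"yaw":0},{"travel":[0,-0.035,0],"yaw":0},{"travel":[0,-0.06,0],"yaw":0},{"travel":[0,-0.085,0],"yaw":0},{"travel":[0,-0.1,0],"yaw":0}])

```text
time: 7.85
eef_pos: [0.503, -0.3243, 0.1877]
orientation: [0.708, -0.001, 0.003, -0.706]
ft_force: [0.4, 0.6, -1.7]
grip_width: 0.0279
```

```bash
python3 -c "
from nav import *
st();go(.4739,.0575,.2,-76.3)
s=snap('side','s6.png');i=cv2.imread('pics/s6.png')[200:330,200:350];cv2.imwrite('pics/s6c.png',cv2.resize(i,(690,598),interpolation=cv2.INTER_CUBIC))"
```

```text
t 7.85 p [ 0.503  -0.3243  0.1877] F [ 0.4  0.6 -1.7] w 0.0279 jaw -0.3 ydir [ 0.003 -0.002 -1.   ] q [-0.59  0.39  1.6  -0.    1.14 -0.59]
travel [-0.0308 -0.013   0.3816] yaw 76.0 rows 10.6 jaw now -0.3
```

View pics/s6c.png

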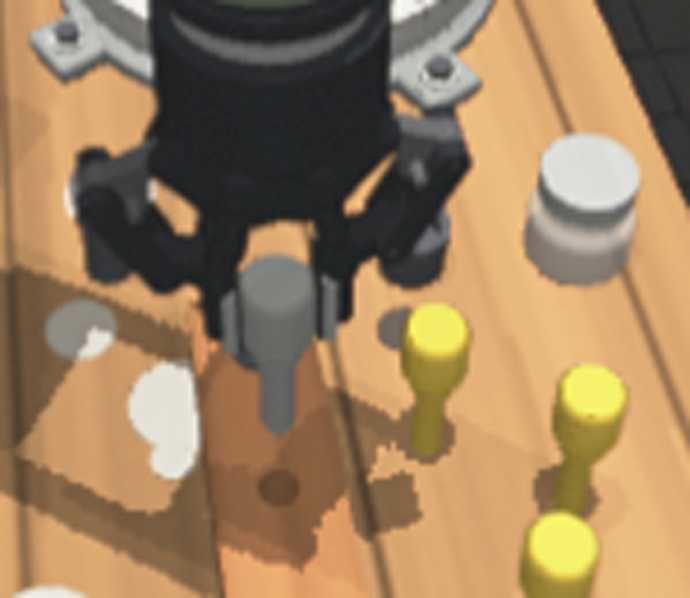

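Held: knob in the jaws, hole empty below at (277,487), and the pin hangs straight. I'll raise first, since the drift lies on the way, and then carry.

Call:
step_arm(deltas=[{"travel":[0,-0.025,0],"yaw":0},{"travel":[0,-0.032,0.01],"yaw":7},{"travel":[-0.003,-0.032,0.04],"yaw":14},{"travel":[-0.006,-0.032,0.075],"yaw":21},{"travel":[-0.009,-0.032,0.11],"yaw":28}])

```text
time: 8.32
eef_pos: [0.4931, -0.2129, 0.2162]
orientation: [-0.685, 0.176, -0.175, 0.685]
ft_force: [1.1, 0.9, -1.3]
grip_width: 0.0287
```

```bash
python3 -c "
from nav import *
st();go(.4739,.0575,.2,-76.3)"
```

```text
t 8.32 p [ 0.4931 -0.2129  0.2162] F [ 1.1  0.9 -1.3] w 0.0287 jaw -28.7 ydir [-0.001  0.001 -1.   ] q [-0.43  0.28  1.7   0.    1.16  0.07]
travel [-0.1467  0.0164  0.2279] yaw 47.6 rows 6.6 jaw now -28.7
```

Call:
step_arm(deltas=[{"travel":[-0.02,0,0.03],"yaw":7},{"travel":[-0.04,0,0.06],"yaw":14},{"travel":[-0.06,0,0.095],"yaw":21},{"travel":[-0.08,0,0.127],"yaw":28},{"travel":[-0.1,0,0.155],"yaw":35}])

```text
time: 8.73
eef_pos: [0.4791, -0.0319, 0.2164]
orientation: [0.607, -0.363, 0.363, -0.607]
ft_force: [0.4, -0.2, -1.2]
grip_width: 0.0284
```

```bash
python3 -c "
from nav import *
st();go(.4739,.0575,.2,-76.3)"
```

```text
t 8.73 p [ 0.4791 -0.0319  0.2164] F [ 0.4 -0.2 -1.2] w 0.0284 jaw -61.8 ydir [-0.001  0.    -1.   ] q [-0.09  0.19  1.82  0.    1.13  0.99]
travel [-0.0812  0.0165  0.0377] yaw 14.5 rows 2.2 jaw now -61.8
```

Call:
step_arm(deltas=[{"travel":[-0.027,0,0.013],"yaw":6},{"travel":[-0.054,0,0.026],"yaw":12},{"travel":[-0.08,0.01,0.037],"yaw":14},{"travel":[-0.08,0.02,0.037],"yaw":14},{"travel":[-0.08,0.03,0.037],"yaw":14}])

```text
time: 9.15
eef_pos: [0.4734, 0.0553, 0.1861]
orientation: [0.56, -0.432, 0.432, -0.56]
ft_force: [-0.1, -0.6, -1.6]
grip_width: 0.0284
```

Call:
step_arm(deltas=[{"travel":[0,0,0],"yaw":0},{"travel":[0,0,0],"yaw":0}])

```text
time: 9.32
eef_pos: [0.4736, 0.0534, 0.1863]
orientation: [0.56, -0.433, 0.432, -0.558]
ft_force: [-0.1, 0.3, -1.5]
grip_width: 0.0281
```

```bash
python3 -c "
from nav import *
st();go(.4739,.0575,.165,-76.3)
for n in('side','top'):
  s=snap(n,n+'7.png');i=cv2.imread('pics/'+n+'7.png');i=i[100:220,190:340] if n=='side' else i[130:250,165:315];cv2.imwrite('pics/'+n+'7c.png',cv2.resize(i,(750,600),interpolation=cv2.INTER_CUBIC))"
```

```text
t 9.32 p [0.4736 0.0534 0.1863] F [-0.1  0.3 -1.5] w 0.0281 jaw -75.5 ydir [-0.002 -0.001 -1.   ] q [ 0.09  0.22  1.87 -0.    1.06  1.41]
travel [-0.0039  0.0213  0.0014] yaw 0.8 rows 0.5 jaw now -75.5
```

View pics/side7c.png

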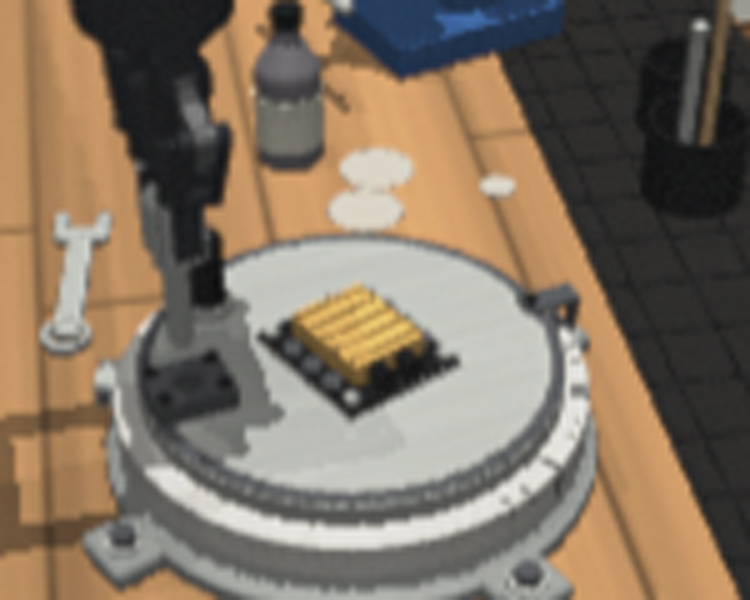

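View pics/top7c.png

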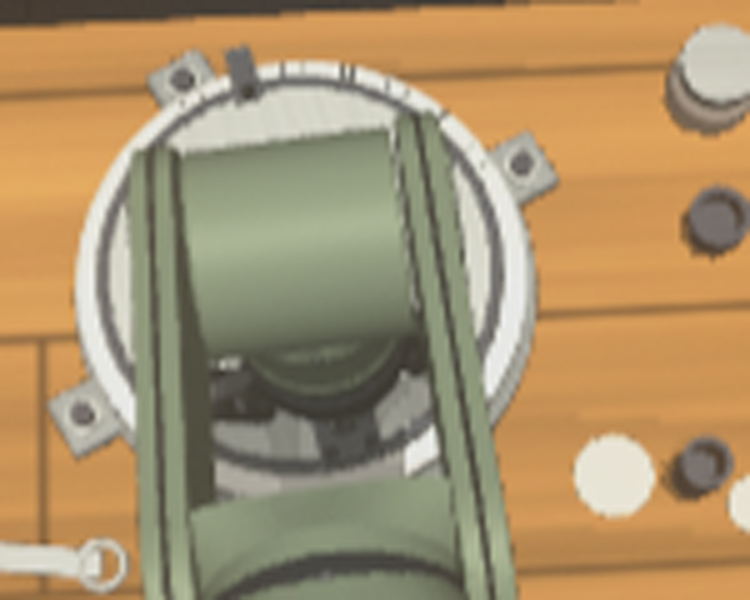

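The pin hangs over the bush: shank at (177,310), tip near (180,345), bush block centred about (190,385) in the side crop. The pointer is still on the three-stroke mark. I'll check pin offset in hand by projection.

```bash
python3 -c "
from nav import *
S=load('side7.png')
c=lambda P:[(((p-np.array([190,100])+.5)*5)-.5).round(1).tolist() for p in proj(S,P)]
print(c([[.4736,.0534,.1106],[.4736,.0534,.15],[.474,.0575,.082],[.4749,.0571,.082]]))
i=cv2.imread('pics/side7.png')[145:190,205:250];cv2.imwrite('pics/s7d.png',cv2.resize(i,(720,720)[:0] or (600,600),interpolation=cv2.INTER_CUBIC))
k=600/45
print([((p-np.array([205,145])+.5)*k-.5).round(0).tolist() for p in proj(S,[[.4736,.0534,.1106],[.4736,.0534,.15],[.474,.0575,.082]])])"
```

```text
[[183.2, 343.1], [177.6, 282.6], [187.1, 380.0], [188.9, 380.3]]
[[289.0, 316.0], [274.0, 155.0], [300.0, 414.0]]
```

View pics/s7d.png

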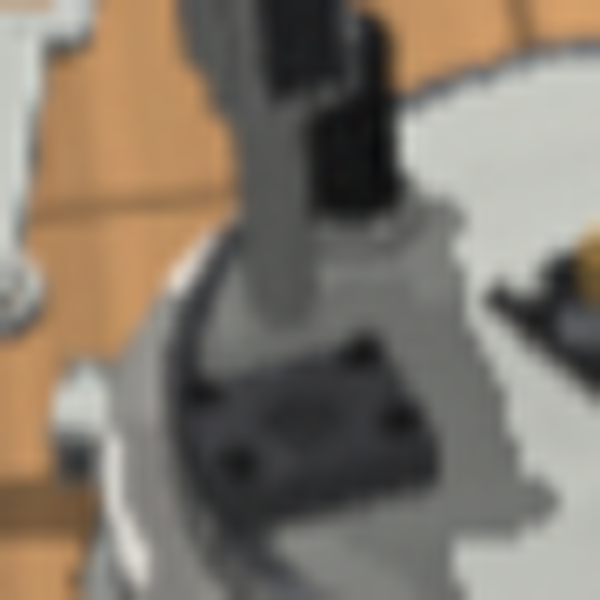

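```bash
python3 -c "
from nav import *
go(.4758,.0574,.165,-76.3)"
```

```text
travel [-0.0036  0.0224  0.0024] yaw 0.8 rows 0.5 jaw now -75.5
```

Call:
step_arm(deltas=[{"travel":[-0.0036,0.008,0.0024],"yaw":1},{"travel":[-0.0036,0.016,0.0024],"yaw":1},{"travel":[-0.0036,0.022,0.0024],"yaw":1},{"travel":[-0.0036,0.022,0.0024],"yaw":1},{"travel":[-0.0036,0.022,0.0024],"yaw":1}])

```text
time: 9.83
eef_pos: [0.4753, 0.0579, 0.165]
orientation: [0.556, -0.438, 0.437, -0.555]
ft_force: [0.6, 0.1, -1.0]
grip_width: 0.0281
```

```bash
python3 -c "
from nav import *
st();k=600/45
S=snap('side','side8.png');i=cv2.imread('pics/side8.png')[145:190,205:250];cv2.imwrite('pics/s8d.png',cv2.resize(i,(600,600),interpolation=cv2.INTER_CUBIC))
p=env.state()['eef_pos']
print([((q-np.array([205,145])+.5)*k-.5).round(0).tolist() for q in proj(S,[p-[0,0,.0757],p-[0,0,.05],[.4749,.0571,.082]])])"
```

```text
t 9.83 p [0.4753 0.0579 0.165 ] F [ 0.6  0.1 -1. ] w 0.0281 jaw -76.5 ydir [-0.001 -0.    -1.   ] q [ 0.1   0.24  1.9  -0.    1.    1.43]
[[305.0, 382.0], [295.0, 281.0], [304.0, 415.0]]
```

View pics/s8d.png

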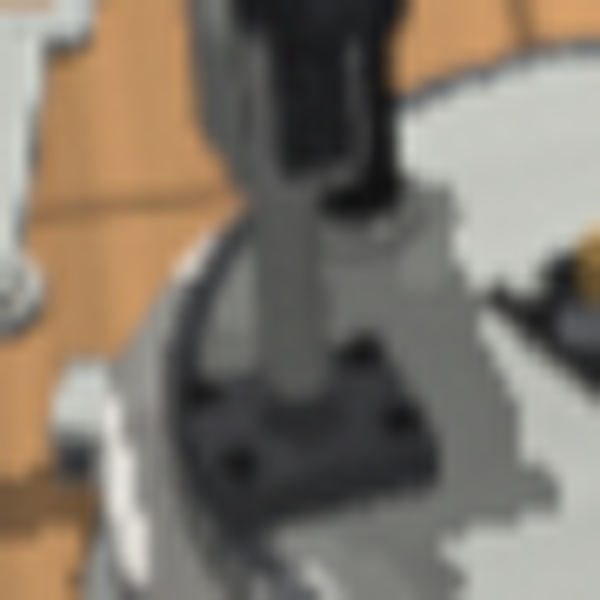

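Tip at (299,385) points into the mouth at about (305,412). I'll descend gently.

Call:
step_arm(deltas=[{"travel":[0,0.003,0],"yaw":0},{"travel":[0,0.006,0],"yaw":0},{"travel":[0,0.009,0],"yaw":0},{"travel":[0,0.012,0],"yaw":0},{"travel":[0,0.012,0],"yaw":0}])

```text
time: 10.3
eef_pos: [0.4752, 0.0576, 0.1527]
orientation: [0.556, -0.437, 0.437, -0.555]
ft_force: [0.8, -3.0, -2.2]
grip_width: 0.0285
```

Call:
step_arm(deltas=[{"travel":[0,0.004,0],"yaw":0},{"travel":[0,0.008,0],"yaw":0},{"travel":[0,0.012,0],"yaw":0},{"travel":[0,0.012,0],"yaw":0}])

```text
time: 10.63
eef_pos: [0.4751, 0.0581, 0.1403]
orientation: [0.556, -0.438, 0.437, -0.555]
ft_force: [0.9, -2.6, -2.9]
grip_width: 0.0281
```

Call:
step_arm(deltas=[{"travel":[0,0.004,0],"yaw":0},{"travel":[0,0.008,0],"yaw":0},{"travel":[0,0.01,0],"yaw":0},{"travel":[0,0.01,0],"yaw":0}])

```text
time: 10.97
eef_pos: [0.4751, 0.0583, 0.1306]
orientation: [0.556, -0.438, 0.437, -0.555]
ft_force: [-0.3, -4.4, -3.6]
grip_width: 0.0283
```

Call:
step_arm(deltas=[{"travel":[0,0.001,0],"yaw":0},{"travel":[0,0.002,0],"yaw":0},{"travel":[0,0.003,0],"yaw":0},{"travel":[0,0.003,0],"yaw":0}])

```text
time: 11.3
eef_pos: [0.4755, 0.0583, 0.1282]
orientation: [0.556, -0.438, 0.438, -0.555]
ft_force: [-0.9, -3.7, -1.2]
grip_width: 0.0282
```

Call:
step_arm(deltas=[{"travel":[0,0.001,0],"yaw":0},{"travel":[0,0.002,0],"yaw":0},{"travel":[0,0.002,0],"yaw":0}])

```text
time: 11.55
eef_pos: [0.4755, 0.0583, 0.1262]
orientation: [-0.555, 0.437, -0.438, 0.556]
ft_force: [-0.2, -3.6, 0.2]
grip_width: 0.0285
```

Call:
step_arm(deltas=[{"travel":[0,0.001,0],"yaw":0},{"travel":[0,0.001,0],"yaw":0},{"travel":[0,0.001,0],"yaw":0}])

```text
time: 11.8
eef_pos: [0.4756, 0.0583, 0.1252]
orientation: [-0.555, 0.437, -0.438, 0.555]
ft_force: [-0.8, -3.3, -0.0]
grip_width: 0.0283
```

Call:
step_arm(deltas=[{"travel":[0,0.001,0],"yaw":0},{"travel":[0,0.001,0],"yaw":0},{"travel":[0,0.001,0],"yaw":0}])

```text
time: 12.05
eef_pos: [0.4755, 0.0584, 0.1242]
orientation: [-0.555, 0.438, -0.438, 0.555]
ft_force: [-0.4, -3.7, 0.3]
grip_width: 0.0283
```

Call:
step_arm(deltas=[{"travel":[0,0.001,0],"yaw":0},{"travel":[0,0.001,0],"yaw":0},{"travel":[0,0.001,0],"yaw":0}])

```text
time: 12.3
eef_pos: [0.4755, 0.0585, 0.1233]
orientation: [-0.555, 0.438, -0.438, 0.556]
ft_force: [-1.2, -3.0, 2.3]
grip_width: 0.0282
```

Call:
step_arm(deltas=[{"travel":[0,0.001,0],"yaw":0},{"travel":[0,0.001,0],"yaw":0},{"travel":[0,0.001,0],"yaw":0}])

```text
time: 12.55
eef_pos: [0.4754, 0.0586, 0.1222]
orientation: [-0.555, 0.438, -0.437, 0.555]
ft_force: [-2.0, -1.3, 1.2]
grip_width: 0.0279
```

```bash
python3 -c "
from nav import *
st();k=600/45
for n in('side','top'):
  S=snap(n,n+'9.png')
i=cv2.imread('pics/side9.png')[135:190,200:255];cv2.imwrite('pics/s9d.png',cv2.resize(i,(600,600),interpolation=cv2.INTER_CUBIC))
i=cv2.imread('pics/top9.png')[130:250,165:285];cv2.imwrite('pics/t9d.png',cv2.resize(i,(600,600),interpolation=cv2.INTER_CUBIC))
"
```

```text
t 12.55 p [0.4754 0.0586 0.1222] F [-2.  -1.3  1.2] w 0.0279 jaw -76.5 ydir [-0.  0. -1.] q [0.1  0.29 1.96 0.   0.89 1.43]
```

View pics/s9d.png

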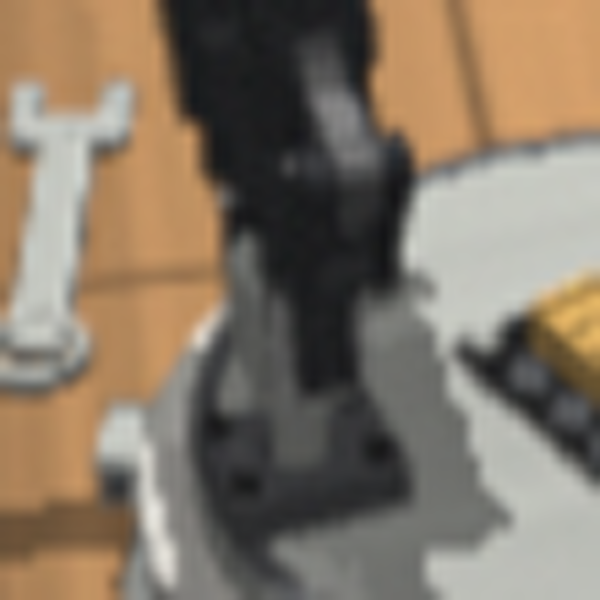

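View pics/t9d.png

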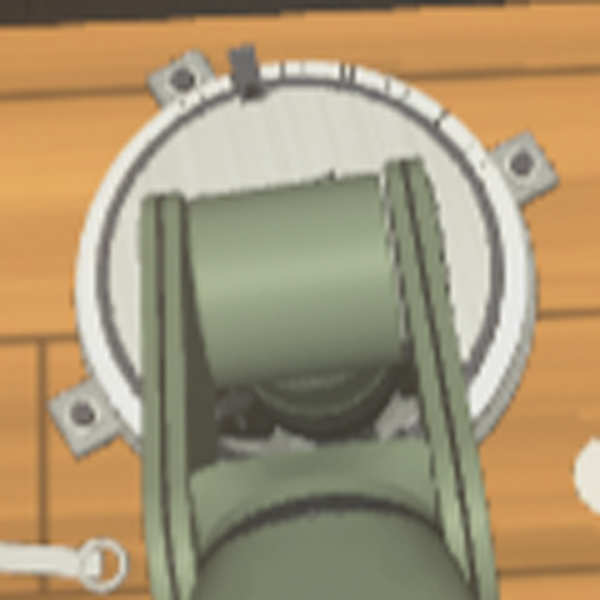

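Call:
step_arm(deltas=[{"travel":[0,0.001,0],"yaw":0},{"travel":[0,0.001,0],"yaw":0},{"travel":[0,0.001,0],"yaw":0}])

```text
time: 12.9
eef_pos: [0.4753, 0.0585, 0.1212]
orientation: [-0.555, 0.438, -0.437, 0.555]
ft_force: [-1.5, 0.1, 0.9]
grip_width: 0.028
```

Call:
step_arm(deltas=[{"travel":[0,0.001,0],"yaw":0},{"travel":[0,0.001,0],"yaw":0},{"travel":[0,0.001,0],"yaw":0}])

```text
time: 13.15
eef_pos: [0.4754, 0.0585, 0.1202]
orientation: [0.555, -0.438, 0.437, -0.555]
ft_force: [-1.4, 0.6, 1.5]
grip_width: 0.0283
```

Call:
step_arm(deltas=[{"travel":[0,0.001,0],"yaw":0},{"travel":[0,0.002,0],"yaw":0},{"travel":[0,0.003,0],"yaw":0},{"travel":[0,0.003,0],"yaw":0}])

```text
time: 13.48
eef_pos: [0.4754, 0.0585, 0.1171]
orientation: [-0.555, 0.438, -0.437, 0.555]
ft_force: [-1.0, 0.8, 2.5]
grip_width: 0.0283
```

```bash
python3 -c "
from nav import *
st()
S=snap('side','side10.png')
i=cv2.imread('pics/side10.png')[135:190,200:255];j=cv2.imread('pics/side9.png')[135:190,200:255]
cv2.imwrite('pics/s10d.png',np.hstack([cv2.resize(x,(400,400),interpolation=cv2.INTER_CUBIC) for x in(j,i)]))
"
```

```text
t 13.48 p [0.4754 0.0585 0.1171] F [-1.   0.8  2.5] w 0.0283 jaw -76.5 ydir [-0.  0. -1.] q [0.1  0.3  1.96 0.   0.88 1.43]
```

View pics/s10d.png

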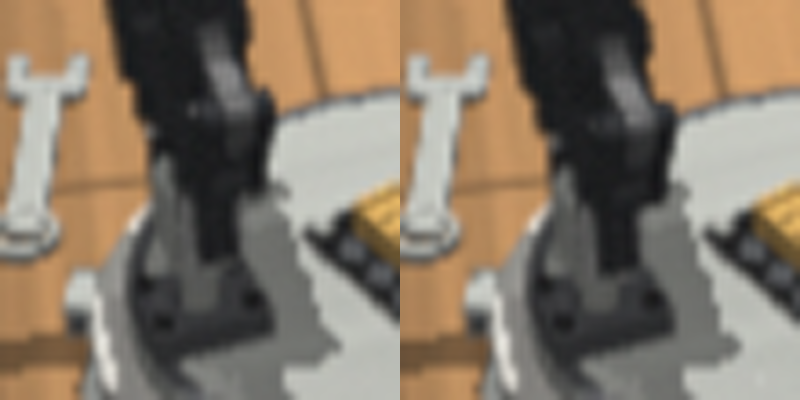

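Call:
step_arm(deltas=[{"travel":[0,0.001,0],"yaw":0},{"travel":[0,0.002,0],"yaw":0},{"travel":[0,0.003,0],"yaw":0},{"travel":[0,0.004,0],"yaw":0},{"travel":[0,0.004,0],"yaw":0}])

```text
time: 13.95
eef_pos: [0.4754, 0.0585, 0.1131]
orientation: [0.555, -0.438, 0.437, -0.555]
ft_force: [-2.8, 2.5, 2.1]
grip_width: 0.0284
```

Call:
step_arm(deltas=[{"travel":[0,0.001,0],"yaw":0},{"travel":[0,0.002,0],"yaw":0},{"travel":[0,0.003,0],"yaw":0},{"travel":[0,0.003,0],"yaw":0}])

```text
time: 14.28
eef_pos: [0.4754, 0.0585, 0.1102]
orientation: [-0.555, 0.438, -0.437, 0.555]
ft_force: [-2.8, 2.5, 2.9]
grip_width: 0.0281
```

Call:
step_arm(deltas=[{"travel":[0,0.001,0],"yaw":0},{"travel":[0,0.002,0],"yaw":0},{"travel":[0,0.002,0],"yaw":0},{"travel":[0,0.002,0],"yaw":0}])

```text
time: 14.62
eef_pos: [0.4754, 0.0585, 0.1082]
orientation: [-0.555, 0.438, -0.437, 0.555]
ft_force: [-3.7, 2.7, 3.7]
grip_width: 0.0284
```

Call:
step_arm(deltas=[{"travel":[0,0.001,0],"yaw":0},{"travel":[0,0.001,0],"yaw":0},{"travel":[0,0.001,0],"yaw":0}])

```text
time: 14.87
eef_pos: [0.4754, 0.0585, 0.1073]
orientation: [-0.555, 0.438, -0.437, 0.555]
ft_force: [-4.0, 3.0, 4.6]
grip_width: 0.0281
```

Call:
step_arm(deltas=[{"travel":[0,0.001,0],"yaw":0},{"travel":[0,0.001,0],"yaw":0},{"travel":[0,0.001,0],"yaw":0}])

```text
time: 15.12
eef_pos: [0.4754, 0.0585, 0.1067]
orientation: [-0.555, 0.438, -0.438, 0.556]
ft_force: [-5.0, 2.8, 7.5]
grip_width: 0.0283
```

Resistance only appears at TCP 0.1067, which is where the shoulder should seat on the bush. I'll release and look.

Call:
step_arm(deltas=[{"travel":[0,0,0],"yaw":0},{"travel":[0,0,0],"yaw":0},{"travel":[0,0,0],"yaw":0},{"travel":[0,0,0],"yaw":0},{"travel":[0,0,0],"yaw":0}], grip=0.55)

```text
time: 15.53
eef_pos: [0.4759, 0.0581, 0.1062]
orientation: [-0.555, 0.437, -0.438, 0.556]
ft_force: [-0.1, -0.1, -0.4]
grip_width: 0.0471
```

Call:
step_arm(deltas=[{"travel":[0,-0.02,0],"yaw":0},{"travel":[0,-0.05,0],"yaw":0},{"travel":[0,-0.09,0],"yaw":0},{"travel":[0,-0.12,0],"yaw":0},{"travel":[0,-0.15,0],"yaw":0}])

```text
time: 15.95
eef_pos: [0.4757, 0.0582, 0.2582]
orientation: [-0.555, 0.437, -0.438, 0.556]
ft_force: [0.5, 0.7, -0.0]
grip_width: 0.047
```

```bash
python3 -c "
from nav import *
st()
for n in('side','top'):snap(n,n+'11.png')
i=cv2.imread('pics/side11.png')[125:215,190:310];cv2.imwrite('pics/s11d.png',cv2.resize(i,(800,600),interpolation=cv2.INTER_CUBIC))
i=cv2.imread('pics/top11.png')[130:250,165:285];cv2.imwrite('pics/t11d.png',cv2.resize(i,(600,600),interpolation=cv2.INTER_CUBIC))
"
```

```text
t 15.95 p [0.4757 0.0582 0.2582] F [ 0.5  0.7 -0. ] w 0.047 jaw -76.5 ydir [ 0.002 -0.    -1.   ] q [ 0.1   0.16  1.75 -0.    1.23  1.43]
```

View pics/s11d.png

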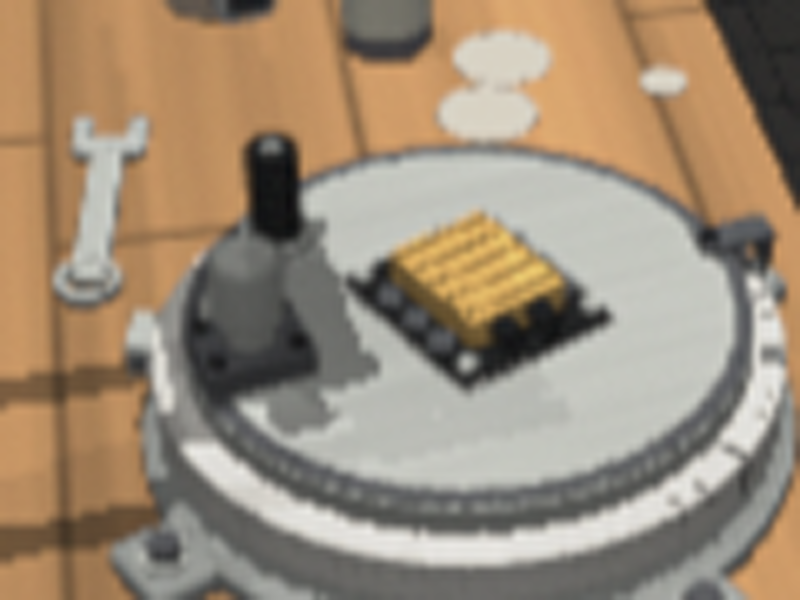

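View pics/t11d.png

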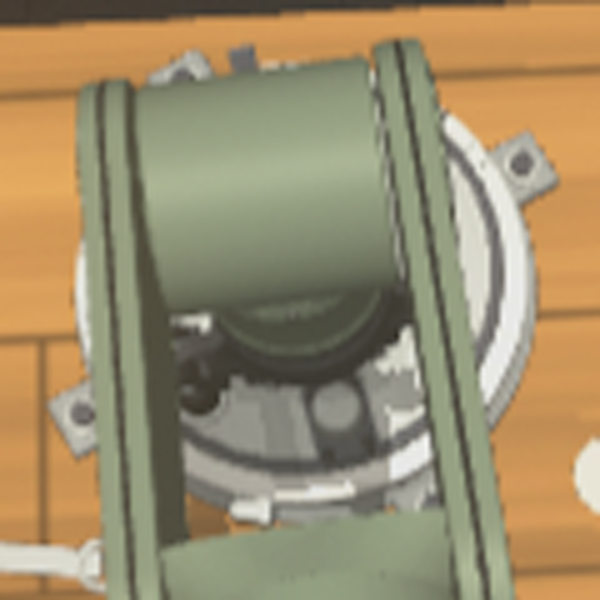

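The knob stands right on the bush (side 245,300) with no shank showing; knob top at side (245,258), top view (338,404). I'll check its height and where the pointer stands.

```bash
python3 -c "
from nav import *
S=load('side11.png');T=load('top11.png')
c1=lambda x,y:(165+(x+.5)/5-.5,130+(y+.5)/5-.5)
c2=lambda x,y:(190+(x+.5)/6.667-.5,125+(y+.5)/6.667-.5)
print(tri(T,c1(338,404),S,c2(243,258)))
for z in(.124,.144):print(z,[((q-np.array([190,125])+.5)*6.667-.5).round(0).tolist() for q in proj(S,[[.4745,.0575,z]])],[((q-np.array([165,130])+.5)*5-.5).round(0).tolist() for q in proj(T,[[.4745,.0575,z]])])
print(pang(T,c1(241,48),.07))
go(.40,-.15,.2582)
"
```

```text
(array([0.47485497, 0.05726926, 0.12409076]), np.float64(0.0010410733158536724))
0.124 [[243.0, 258.0]] [[338.0, 406.0]]
0.144 [[240.0, 216.0]] [[336.0, 400.0]]
(np.float64(0.1398), np.float64(12.19))
travel [ 0.1843  0.0022 -0.1251] yaw 0 rows 5.3 jaw now -76.5
```

Call:
step_arm(deltas=[{"travel":[0.03,0,-0.02],"yaw":0},{"travel":[0.06,0,-0.04],"yaw":0},{"travel":[0.09,0,-0.06],"yaw":0},{"travel":[0.12,0,-0.08],"yaw":0},{"travel":[0.15,0,-0.1],"yaw":0}])

```text
time: 16.47
eef_pos: [0.4124, -0.1122, 0.2556]
orientation: [0.556, -0.437, 0.437, -0.555]
ft_force: [-0.1, -0.2, 0.7]
grip_width: 0.0469
```

Call:
step_arm(deltas=[{"travel":[0.03,0,-0.02],"yaw":0},{"travel":[0.06,0,-0.04],"yaw":0},{"travel":[0.06,0,-0.04],"yaw":0},{"travel":[0.06,0,-0.04],"yaw":0}])

```text
time: 16.8
eef_pos: [0.3878, -0.1799, 0.2556]
orientation: [0.555, -0.439, 0.438, -0.555]
ft_force: [-0.4, -0.3, -0.1]
grip_width: 0.0471
```

```bash
python3 -c "
from nav import *
st();snap('top','top12.png')
i=cv2.imread('pics/top12.png');cv2.imwrite('pics/t12d.png',cv2.resize(i[110:270,150:410],(780,480),interpolation=cv2.INTER_CUBIC))
"
```

```text
t 16.8 p [ 0.3878 -0.1799  0.2556] F [-0.4 -0.3 -0.1] w 0.0471 jaw -76.7 ydir [-0.001  0.001 -1.   ] q [-0.46  0.08  1.85  0.    1.21  0.88]
```

View pics/t12d.png

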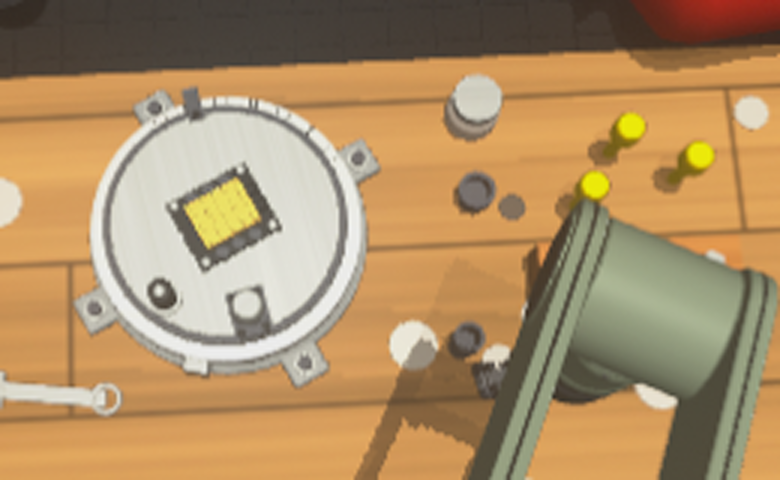

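The pointer (192,100) is at the three-stroke mark, the knob (247,308) is on the bush, the bystanders are in place and the arm is clear. I'm handing in.

```bash
python3 -c "
from nav import *
print(env.close_job())"
```

```text
the job is handed in; nothing more can be done
None
```

I turned the table by its hand grip until the pointer stood at the three-stroke mark. I then took the grey steel pin from the rack's middle hole, put it in the bush and released it fully home. I handed the job in at about 17 s of the 72 s allowed.

- **Search:** I did not need to ease the table to and fro. The pin went on down with only a few newtons of force past the height where it would have rested on the solid base. Firmer resistance came only where the shoulder meets the bush; the highest force I read in the insertion was about 9 N.
- **Pin home:** after release, the knob top measured 124.1 mm from two views (124 mm expected when home).
- **Pointer:** it measured about 12 to 13.5° against the mark at about 13.6°. That 1 to 1.5° spread is about my pixel accuracy and well inside the 8° allowance.
- **Not checked:** I did not push the table afterwards to prove it was locked. I judged that from the knob height and the insertion forces.
- **Bench:** the last picture shows the robot clear and the bystanders in it unmoved. The arm hid most of the rack, so the drift and bolt were not checked in that view. The vise end, with the oil can, was outside that crop.

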